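# Cap a pump manifold and hold it in the leak-check fixture

### The job

Get the beige manifold block ready for its leak check: while it still stands on the worktop, push its blue blanking cap down until it clicks fully home. Then set the block upright in the aluminium fixture, between the two low guides with the port in its flat end face turned to the fence, and push it diagonally down and forward so that it sits flat on the base and flush against the fence, both black rubber seals squashed. Finish while still holding it pressed there, keep it from toppling on the way, and leave the other things on the bench where they are.

Things in the scene. Friction and masses are not known exactly. Their poses are not given: they have to be found in the camera images.
- manifold: Loose beige plastic block, 50 mm long (its x) x 40 mm wide (y) x 50 mm tall (z), 0.12 to 0.21 kg; origin at the centre of its underside. The flat end face at x = +25 mm carries the port that goes to the fence; the opposite end has a bevelled upper edge (a small port below it). The plain sides at y = +-20 mm are free to grip, best near the top.
- bevel (a point): Middle of the 45-degree bevel on the block: a plain face 20 mm broad and 40 mm wide, from x = -25 mm, z = 36 mm to x = -11 mm, z = 50 mm in the block's frame (this point: x = -18, z = 43 mm). A good place to push diagonally, towards +x and down: that line passes through the middle of the block.
- cap_top (a point): Centre of the top of the round blue ribbed blanking cap (18 mm across, 13 mm tall) on the block's top, 4 mm to the +x side of the middle of the block. It moves with the cap: 70.5 mm above the block's underside at the start, 64.5 mm when the cap is home.
- cap (a joint): How far the cap is pressed on, along the block's -z: 0 at the start (held by its first click), 0.006 m fully home. It takes about 9 N to start it; the resistance falls away past the click at half travel, and it stays on once home.
- fixture: Leak-check fixture, fixed, low-friction coated: aluminium base plate 130 x 130 x 12 mm, origin at the centre of its underside, x towards the fence (away from the robot). Fence: 110 mm wide, 12 mm thick, face at x = +30 mm, top at z = 60 mm. Two black guides 6 mm tall, 46 mm apart, run along x from -18 to +26 mm; the block fits between with 3 mm each side. A gauge stands behind the fence at y = +31 mm, top at z = 87 mm.
- base_port (a point): Point on the upper face of the base plate (12 mm above the worktop) where the centre of the block's underside belongs: 25 mm in front of the fence face, midway between the guides. Its axes are those of the fixture.
- fence_port (a point): Point on the fence face, 25 mm above the base plate and midway between the guides, where the block's end port belongs.
- bottom_port (a point): Centre of the block's underside.
- side_port (a point): Centre of the port in the block's +x end face, 25 mm above its underside.
- base_seal (a joint): How far the black rubber seal in the base plate (22 mm across, centred on base_port) is squashed down: 0 = 4 mm proud of the plate, 0.004 m = the block sits on the plate. Its spring gives 2 N at first and 6 N when level, so the block's own weight hardly moves it: a block put down stands on it about 4 mm above the plate.
- fence_seal (a joint): How far the black rubber seal in the fence (19 mm across, centred on fence_port) is squashed in: 0 = 4 mm proud of the fence face, 0.004 m = the block touches the fence. Its spring gives 1.2 N at first, 3.6 N when level. A push of 12 to 20 N in all, about as much forward as down, brings the block home; if it sits down before it meets the fence, steer the push more forward. Let go, it springs back.
- timer: Bystander: white digital timer, 62 x 66 x 16 mm, on the right; origin at the centre of its underside.
- spanner: Bystander: steel spanner, 132 mm long, on the left by the pump; origin at the centre of its underside.
- petri_dish: Bystander: clear dish, 64 mm across, 13 mm tall, behind the work; origin at the centre of its underside.
Mind the look-alikes: they are no part of the job. Leave any red or yellow look-alike of the manifold alone.

How it is judged:
By the outcome, as a careful person would: the job done as asked, in the order asked, and still so for the second after the job is handed in, while the arm keeps its last pose, push and grip.
It also fails if it takes over 61 s, if anything falls off the work surface, if the arm or the gripper's body presses on something with over 40 N, if the wrist force passes 120 N, or if a joint passes its speed limit or range.

### The arm

A 7-joint arm with a two-finger parallel gripper is mounted at the origin on a cart in front of the work surface, level with it; the furniture and walls round the work are solid. World frame = base frame: x ahead of the robot, y to its left, z up, the work surface at z = 0. Lengths are in mm, angles in rad, forces in N, time in s.
With the tool pointing down it reaches from about 400 to 875 mm from the base axis. Payload 4.4 kg.
Tool frame: the origin (TCP) lies at the very end of the fingers, on their centre line; the grasp point (between the pads) lies 19 mm behind it; z points along the fingers, y is the line along which they close (so a half turn about z gives the same grasp; the last joint's range is limited). The gripper opens to 85 mm and grips with 20 to 120 N. Pads are 22 mm wide; open, the fingers measure 114 mm over their backs; the gripper's body (76 mm by 85 mm) begins 54 mm behind the grasp point. The pads swing forward as they close: fully open they stand 13 mm farther back than shut.
Start: joints at [1.191, 0.628, 0.038, 1.517, -0.027, 0.996, -0.02], TCP at [200.668, -618.264, 209.213] pointing down, gripper open.
Joint ranges: [-3.06, 3.06], [-0.37, 2.12], [-1.25, 1.32], [0.18, 2.47], [-1.1, 4.24], [0.23, 1.98], [-2.94, 2.94]. Speed limits (rad/s): [2.57, 2.57, 3.14, 3.14, 3.14, 3.14, 3.14].

### API

Orientations are given as [roll, pitch, yaw] about the fixed x, y, z axes, in that order (R = Rz(yaw) Ry(pitch) Rx(roll)).
In Python, from cell import monitor, viewer, workorder gives the robot as it stands.
- The arm moves only by the tool arm_command, never from a script. Its argument "series" is one flat list of numbers, 5 for each row, row after row: the opening in per cent of the stroke, from 0 (shut) to 100 (fully open), then the shift along the tool's x, y, z in cm, then the turn about the tool's z in degrees. In form: [claw, x, y, z, roll, claw, x, y, z, roll, ...]. A call has exactly 5 rows; each row is the pose to reach, as a shift and turn from the pose commanded when the call began, along the tool's axes at that moment; what a row does not reach only later rows make up. A row lasts 1/12 s, in which the tool goes at most 41.7 mm and 7.16 degrees, less where a joint would pass 70% of its speed; a pose out of reach is approached as far as the arm can. A call with a gripper value outside its range is refused whole. The fingers move at their own pace and stop on an object; the grip force is fixed at half the most. Time passes only in rows, so rows that repeat a pose let the fingers close, or fill a call up. It gives the time, the measured TCP pose, the force, the opening and the grip force at its end, in the units of the state.
- monitor.read_state(): the state, without advancing time (a new reading comes with each control period).
- viewer.get_image(name): name is "side" or "top"; returns (picture, depth): 420x560x3 uint8, red, green, blue; 420x560 float32, mm along the optical axis (not along the pixel's ray), 0 where there is no reading.
- viewer.camera_model(name): a dict with "mtx" (3x3 intrinsics, pixels), "dist_coeffs" ([k1, k2, p1, p2, k3] as OpenCV has them; the pictures are not rectified), "R" (3x3) and "t" (3): a world point X has camera coordinates R X + t. Camera axes: x right, y down, z forward; pixel columns grow to the right and rows downward; lengths in mm; the calibration is good to about 2 mm. A picture is of the moment at which its call begins. camera_model takes no time and is no camera call.
- workorder.finish_job(): hands the job in; it is judged then, once.
The state is a dict: "clock": time; "qpos": joint angles; "qd": joint speeds; "tau": joint torques, N m; "eef_pos": TCP position; "tool_rot": TCP orientation; "force": force on the tool from outside, world axes, zero at the start; "torque": the same for the moment, N m; "width": finger opening in mm; "gripper_force": force on a finger pad.
Only numpy, scipy, OpenCV 4.12 (cv2) and the standard library are available. Lean on these libraries where they do the work, as an engineer would, in place of code of your own. Each camera call takes 0.05 s, during which the arm holds its last target. There are 200 camera calls.

## Working session

There is one attempt and no reset: what is moved stays moved. The work goes in short steps, Python scripts to look and compute and a tool call to move; the robot and the scene stay as the last step left them, time stands still between calls to the robot, and variables do not carry over. Pictures are saved under pics/ and viewed, at most 10 in all, crops included, and the job is handed in when it is done.

Besides the shell and the picture viewer there is one more tool, called after ">>>" by a JSON object that holds its "op" and its "data", one argument or row to a line. arm_command: Moves the arm, as the interface text tells. Its arguments: {"type":"object","properties":{"series":{"type":"array","items":{"type":"number"}}},"required":["series"]}

```bash
ls; mkdir -p pics
cat > h.py <<'E'
import numpy as np, cv2
from cell import monitor, viewer, workorder
def cam(n): 
    m=viewer.camera_model(n); return np.array(m["mtx"],float),np.array(m["dist_coeffs"],float),np.array(m["R"],float),np.array(m["t"],float).ravel()
def rays(n,px):
    K,d,R,t=cam(n); u=cv2.undistortPoints(np.array(px,float).reshape(-1,1,2),K,d).reshape(-1,2)
    return -R.T@t, np.c_[u,np.ones(len(u))]@R   # centre, dirs (depth-scaled)
def onplane(n,px,z):
    c,D=rays(n,px); return c+D*((z-c[2])/D[:,2])[:,None]
def withdepth(n,px,dep):
    c,D=rays(n,px); return c+D*np.array([dep[int(round(p[1])),int(round(p[0]))] for p in px])[:,None]
def cloud(n,dep):
    h,w=dep.shape; g=np.stack(np.meshgrid(np.arange(w),np.arange(h)),-1).reshape(-1,2)
    c,D=rays(n,g); P=c+D*dep.reshape(-1,1); return P.reshape(h,w,3)
def save(name,img): cv2.imwrite("pics/"+name+".png",cv2.cvtColor(img,cv2.COLOR_RGB2BGR))
E
python3 - <<'E'
from h import *
s=monitor.read_state(); print(s)
for n in("side","top"):
    im,d=viewer.get_image(n); save(n+"0",im); np.savez(n+"0",im=im,d=d); K,_,R,t=cam(n); print(n,-R.T@t,R[2])
E
```

```text
pics
{'clock': 0.0, 'qpos': array([ 1.19120286,  0.62933384,  0.03840465,  1.51836022, -0.0269872 ,
        0.99632311, -0.02001443]), 'qd': array([ 0.00134668, -0.00083115, -0.00115292, -0.00015595,  0.00138645,
        0.00109502,  0.00235479]), 'tau': array([-2.03137593e-04, -5.63400793e+01,  1.22599360e+00, -1.93447387e+01,
        1.10557958e-02,  1.04357812e-02,  5.95713516e-06]), 'eef_pos': array([ 200.47235132, -617.60747812,  208.29891347]), 'tool_rot': array([-3.13968504e+00,  1.34180924e-05,  3.13816362e-01]), 'force': array([ 0.5669381, -0.4552473,  0.9241324]), 'torque': array([-0.04542634, -0.02884367,  0.02007573]), 'gripper_force': 0.0, 'width': 85.20696779006035}
side [-38.37052931 368.12723533 916.32545057] [ 0.54572875 -0.3484456  -0.76207991]
top [ 315.70805247   -9.42683484 1533.63576258] [ 1.49223402e-01 -5.47581322e-04 -9.88803356e-01]
```

View pics/side0.png

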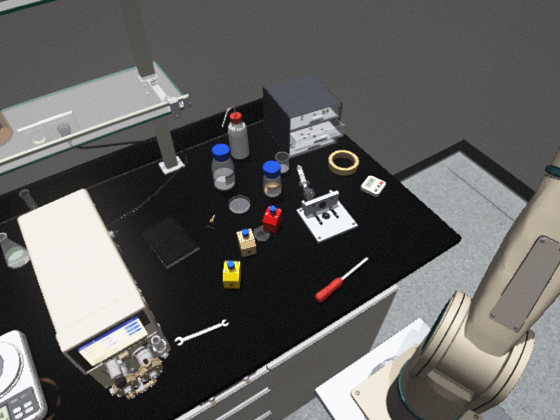

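View pics/top0.png

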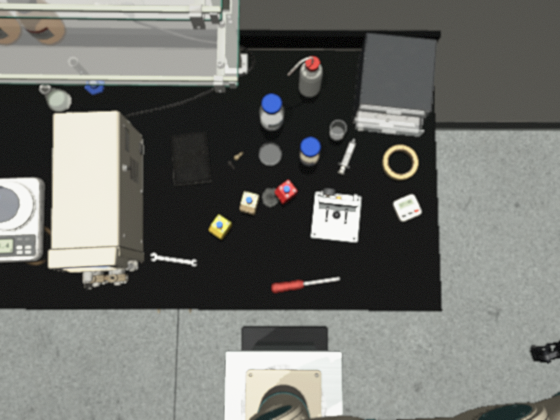

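Three similar blocks in the top view: yellow (220,226), beige (249,202) and red (287,191). The beige one fits the description. The fixture is at (336,216) with its fence on the far side. I'll confirm with one enlarged crop and measure.

Run:
```python
from h import *
a=np.load("top0.npz");im,d=a["im"],a["d"]; b=np.load("side0.npz")
c1=cv2.resize(im[170:250,205:365],None,fx=5,fy=5,interpolation=cv2.INTER_CUBIC)[:,:800]
c2=cv2.resize(b["im"][180:270,215:365],None,fx=5,fy=5,interpolation=cv2.INTER_CUBIC)
c=np.vstack([cv2.resize(c1,(600,300)),cv2.resize(c2,(500,300))[:, :].copy() if 0 else cv2.copyMakeBorder(cv2.resize(c2,(500,300)),0,0,0,100,cv2.BORDER_CONSTANT)])
save("crop0",c)
P=cloud("top",d)
# block top
w=P[190:214,238:262]; z=w[...,2]; col=im[190:214,238:262].astype(int)
m=(z>44)&(z<56)&(col[...,0]>col[...,2]+10)
pts=w[m]; print("blocktop n",len(pts),pts.mean(0)); r=cv2.minAreaRect(pts[:,:2].astype(np.float32)); print(r)
bl=(col[...,2]>col[...,0]+40); print("cap n",bl.sum(), np.argwhere(bl).mean(0)+[190,238]); q=w[bl]; print(q.mean(0),q[:,2].max())
m2=(z>30); print(np.round(z[::2,::2]).astype(int))
# fixture: base plate top
F=P[185:248,305:370]; fz=F[...,2]; 
m=(fz>7)&(fz<17); cc,_=cv2.findContours(m.astype(np.uint8),cv2.RETR_EXTERNAL,cv2.CHAIN_APPROX_NONE); k=max(cc,key=cv2.contourArea)[:,0]
r=cv2.minAreaRect(onplane("top",k+[305,185],12)[:,:2].astype(np.float32)); print("plate",r)
m=(fz>66)&(fz<78); pts=F[m]; print("fence",len(pts),pts.mean(0),cv2.minAreaRect(pts[:,:2].astype(np.float32)))
```

```text
blocktop n 157 [561.31008214  98.34621083  48.84824666]
((560.19677734375, 98.84315490722656), (40.35480880737305, 44.91852569580078), 76.52045440673828)
cap n 31 [199.4516129  248.58064516]
[559.75811885  97.46928843  67.2185722 ] 73.8853966936274
[[   0    3   -3   -5    1    2   -1   -8   -2    5   -3    2]
 [   1   -4   -5   58   48   50   -7    2    0   -5    1    2]
 [1534    0    8   52   51   51   50   53   51   -5    3   -4]
 [  -7    3    1   48   52   70   66   49   56   51   -2    1]
 [  -1    4   51   51   69   66   69   49   51   55   10   -5]
 [   2    0   52   48   68   69   71   48   46   49   -1   -1]
 [  -2    5   46   51   48   67   49   48   46   33   -4    3]
 [   2    1   51   53   49   55   51   49   51   14   -1    0]
 [   2   43   48   45   42   49   51   53   48    4    2    3]
 [  -1   40   36   38   40   42   44   42   43   -3    3    1]
 [   0    3   19   32   35   33   39   41   26   -4    3    2]
 [   1    5   -5    6    3   17   21   32    8    2    2   -5]]
plate ((521.1261596679688, -145.2855224609375), (129.4895477294922, 131.85984802246094), 84.05017852783203)
fence 24 [ 579.26992763 -119.889393     73.05801723] ((580.8731689453125, -119.33903503417969), (30.67624282836914, 29.635366439819336), 54.298404693603516)
```

View pics/crop0.png

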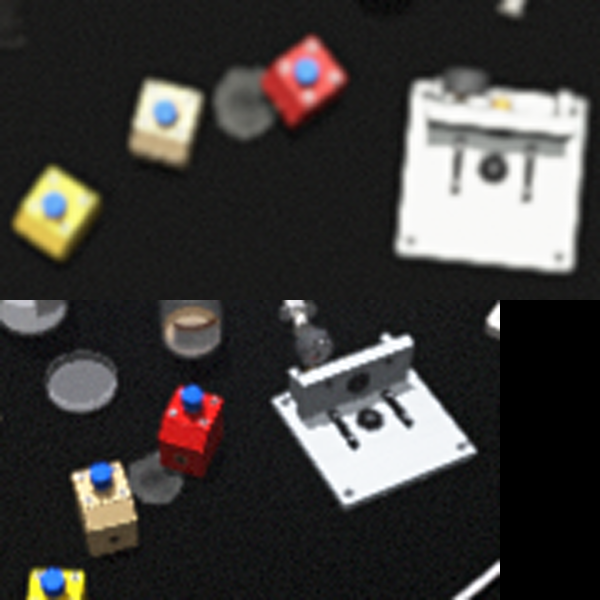

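The crop confirms it: the beige block at top (249,202) has its bevel facing the robot and its flat end facing away, at about -13° yaw. Next I'll refine the cap by triangulation, the block yaw, and the fixture's seal and guides.

```bash
cat >> h.py <<'E'
def tri(pt,ps):
    A=np.zeros((3,3));b=np.zeros(3)
    for n,p in(("top",pt),("side",ps)):
        c,D=rays(n,[p]); D=D[0]/np.linalg.norm(D[0]); M=np.eye(3)-np.outer(D,D); A+=M;b+=M@c
    return np.linalg.solve(A,b)
def blobs(im,box,f,amin=3):
    x0,y0,x1,y1=box; m=f(im[y0:y1,x0:x1].astype(int)).astype(np.uint8)
    n,l,s,c=cv2.connectedComponentsWithStats(m); return [(s[i,4],tuple(np.round(c[i]+[x0,y0],2))) for i in range(1,n) if s[i,4]>=amin]
def go(x,y,z,yaw):
    """shift (cm, tool axes) and roll (deg) from measured pose to world target, yaw deg"""
    s=monitor.read_state(); r=s["tool_rot"]; c,n=np.cos(r[2]),np.sin(r[2]); d=(np.array([x,y,z])-s["eef_pos"])/10
    a=-(yaw-np.degrees(r[2])); a=(a+90)%180-90
    print("shift",np.round([c*d[0]+n*d[1], n*d[0]-c*d[1], -d[2]],2),"roll",round(a,1),"pos",np.round(s["eef_pos"],1),"yaw",round(np.degrees(r[2]),1),"F",np.round(s["force"],1),"t",round(s["clock"],2),"w",round(s["width"],1))
E
python3 - <<'E'
from h import *
a=np.load("top0.npz");im,d=a["im"],a["d"]; b=np.load("side0.npz")["im"]
blue=lambda c:c[...,2]>c[...,0]+40
print("cap",t:=blobs(im,(238,190,262,214),blue),s:=blobs(b,(234,222,262,262),blue))
t=max(t)[1];s=max(s)[1];print(tri(t,s),onplane("top",[t],70),onplane("side",[s],67))
# block outline in side view at z 0/50 : mask
beige=lambda c:(c[...,0]>c[...,2]+15)&(c[...,0]>90)
for n,I,bx in(("top",im,(236,188,264,216)),("side",b,(232,222,262,262))):
    x0,y0,x1,y1=bx; sub=I[y0:y1,x0:x1].astype(int); m=((beige(sub)|blue(sub))).astype(np.uint8)
    cc,_=cv2.findContours(m,0,1); k=max(cc,key=cv2.contourArea)[:,0]+[x0,y0]
    p=cv2.approxPolyDP(cv2.convexHull(k.astype(np.int32)),1.5,True)[:,0]; print(n,p.tolist())
    print(np.round(onplane(n,p,50)[:,:2]).tolist())
dark=lambda c:c.sum(-1)<300
print("fix",blobs(im,(318,196,356,236),dark),blobs(b,(300,195,350,232),dark,2))
P=cloud("top",d)
for u,v in((270,197),(270,154)): print("dish",P[v-3:v+4,u-3:u+4].reshape(-1,3).mean(0))
go(560,97,110,-13.5)
E
```

```text
cap [(np.int32(31), (np.float64(248.58), np.float64(199.45)))] [(np.int32(45), (np.float64(244.78), np.float64(231.6)))]
[560.34928632  98.41423863  68.23458762] [[559.30352143  97.27326747  70.        ]] [[562.07814812  98.96017288  67.        ]]
top [[244, 191], [258, 195], [253, 213], [240, 210], [239, 208]]
[[586.0, 112.0], [575.0, 73.0], [525.0, 86.0], [533.0, 122.0], [538.0, 125.0]]
side [[250, 228], [255, 246], [241, 249], [236, 232], [244, 228]]
[[577.0, 76.0], [518.0, 94.0], [529.0, 130.0], [586.0, 114.0], [586.0, 89.0]]
fix [(np.int32(3), (np.float64(321.0), np.float64(203.0))), (np.int32(7), (np.float64(328.0), np.float64(204.0))), (np.int32(14), (np.float64(338.36), np.float64(205.43))), (np.int32(7), (np.float64(347.0), np.float64(206.0))), (np.int32(34), (np.float64(336.18), np.float64(214.41)))] [(np.int32(633), (np.float64(323.75), np.float64(203.76))), (np.int32(38), (np.float64(325.24), np.float64(215.16))), (np.int32(90), (np.float64(303.22), np.float64(226.11))), (np.int32(9), (np.float64(347.56), np.float64(230.44)))]
dish [573.22397228  40.03112686  30.25802115]
dish [705.01893842  42.47123174   0.80048245]
shift [ 56.26 -56.88   9.84] roll 31.5 pos [ 200.5 -617.7  208.4] yaw 18.0 F [ 0.4 -0.2  0.5] t 0.1 w 85.4
```

Run:
```python
from h import *
a=np.load("top0.npz");P=cloud("top",a["d"]); b=np.load("side0.npz"); Q=cloud("side",b["d"])
print(P[188:208:2,258:282:2,2].round().astype(int)); print(Q[222:246:2,252:274:2,2].round().astype(int))
print("seal",onplane("top",[(336.18,214.41)],16),onplane("side",[(325.24,215.16)],16),tri((336.18,214.41),(325.24,215.16)))
go(560,98,110,-15)
```

```text
[[   2    4   -3   -1   -5   -9   -1    0   -3   -5   53   44]
 [  -3    2    1    3   -7   -7    0    4   -2   34   45   51]
 [   1    2   -4   -1   -2    4   -1   -4 1534   34   45   50]
 [   3   -4   -6    3    2    9    3   -9    2   37   41   48]
 [  -2    1    3   -3    0   -6   -7   -3    6    3   33   42]
 [  10   -5   -8   -6   -4    1   -2   -3   -6   -2   19   40]
 [  -1   -1    1    0    2   -2    5   -4    0    0   -2   18]
 [  -4    3   -7   -2   -9   -7    3   -4   -4    6    6   -4]
 [  -1    0    2   -1    3   -1   -1   -5   -1    0   -3    2]
 [   2    3   -1    4    4    2   -9   -1   -1   -7   -8   -7]]
[[ 2  0  3  1  2 -3 36 36 36 39 39]
 [-1  1  0 -4 -1  0 28 27 32 33 34]
 [-3  0 -4 -2 -1 -3 18 19 22 29 28]
 [-2 -3 -5 -1 -3  0  9 10 15 17 19]
 [-2 -2  1  0  0 -2 -1 -2  4  6  9]
 [ 1 -1  3  1 -1 -2  1  0  0 -1  0]
 [52  3 -1  0 -1 -1 -3 -1  1  1  4]
 [49  3 -1  1  0  0  2 -5  0  3  0]
 [49 -3  0  1 -2  3  0  1  0  1 -3]
 [48 47  1 -2  3  1  1  1  0 -5 -2]
 [47 41 -2  0  2  0  1  1 -3 -3  1]
 [39 38 -2  0 -3  1 -1 -2 -2  0 -3]]
seal [[ 527.17347651 -147.18270243   16.        ]] [[ 526.409804   -143.55854444   16.        ]] [ 528.53199108 -146.86587511   11.4385293 ]
shift [ 56.29 -56.98   9.84] roll 33.0 pos [ 200.5 -617.7  208.4] yaw 18.0 F [ 0.4 -0.2  0.5] t 0.1 w 85.4
```

>>> {"op": "arm_command", "data": {
  "series": [0,3,-3,0,6,0,6,-6,0,12,0,9,-9,0,18,0,12,-12,0,24,0,15,-15,0,30]
}}

```text
clock: 0.52
eef_pos: [295.6, -430.6, 208.9]
tool_rot: [-3.141, 0.0, -0.216]
force: [1.1, -0.1, -0.7]
width: 25.7
gripper_force: 0.0
```

```bash
python3 -c "
from h import *
go(560,98,110,-15)"
```

```text
shift [ 14.52 -57.29   9.89] roll 2.6 pos [ 295.6 -430.6  208.9] yaw -12.4 F [ 1.1 -0.1 -0.7] t 0.52 w 25.7
```

>>> {"op": "arm_command", "data": {
  "series": [0,1,-4,0,2.6,0,2,-8,0,2.6,0,3,-12,0,2.6,0,4,-16,0,2.6,0,5,-20,0,2.6]
}}

```text
clock: 0.93
eef_pos: [386.2, -245.4, 209.1]
tool_rot: [-3.141, 0.0, -0.255]
force: [0.7, -1.1, -0.6]
width: 0.2
gripper_force: 0.0
```

>>> {"op": "arm_command", "data": {
  "series": [0,1,-4,0,0,0,2,-8,0,0,0,3,-12,0,0,0,4,-16,0,0,0,5,-20,0,0]
}}

```text
clock: 1.35
eef_pos: [485.1, -64.6, 209.2]
tool_rot: [3.142, 0.0, -0.255]
force: [0.7, -0.1, 0.8]
width: -0.2
gripper_force: 0.0
```

```bash
python3 -c "
from h import *
go(560,98,90,-15)"
```

```text
shift [  3.14 -17.62  11.92] roll 0.4 pos [485.1 -64.6 209.2] yaw -14.6 F [ 0.7 -0.1  0.8] t 1.35 w -0.2
```

>>> {"op": "arm_command", "data": {
  "series": [0,0.7,-3.5,0.5,0,0,1.4,-7,2,0,0,2,-10.5,4,0,0,2.6,-14,6.5,0,0,3,-16.5,9,0]
}}

```text
clock: 1.77
eef_pos: [556.8, 89.1, 118.6]
tool_rot: [-3.14, -0.002, -0.253]
force: [0.4, -0.2, -0.0]
width: -0.1
gripper_force: 0.0
```

>>> {"op": "arm_command", "data": {
  "series": [0,0,0,0,0,0,0,0,0,0,0,0,0,0,0,0,0,0,0,0,0,0,0,0,0]
}}

```text
clock: 2.18
eef_pos: [555.9, 83.9, 120.4]
tool_rot: [-3.141, -0.002, -0.258]
force: [-0.1, 0.2, -0.5]
width: -0.2
gripper_force: 0.0
```

```bash
python3 -c "
from h import *
go(560,98,75,-15)"
```

```text
shift [ 0.04 -1.47  4.54] roll 0.2 pos [555.9  83.9 120.4] yaw -14.8 F [-0.1  0.2 -0.5] t 2.18 w -0.2
```

>>> {"op": "arm_command", "data": {
  "series": [0,0,-0.7,0,0,0,0,-1.5,0.5,0,0,0,-1.5,2,0,0,0,-1.5,3.5,0,0,0,-1.5,4.2,0]
}}

```text
clock: 2.6
eef_pos: [558.5, 100.9, 75.9]
tool_rot: [3.142, 0.001, -0.254]
force: [-0.5, -0.2, -0.0]
width: -0.2
gripper_force: 0.0
```

>>> {"op": "arm_command", "data": {
  "series": [0,0,0,0,0,0,0,0,0,0,0,0,0,0,0,0,0,0,0,0,0,0,0,0,0]
}}

```text
clock: 3.02
eef_pos: [559.8, 100.1, 78.0]
tool_rot: [-3.141, -0.001, -0.255]
force: [-0.2, 0.4, -0.0]
width: -0.5
gripper_force: 0.0
```

Run:
```python
from h import *
go(560,98,70,-15)
im,d=viewer.get_image("side"); save("s1",cv2.resize(im[195:275,200:300],(750,600),interpolation=cv2.INTER_CUBIC))
```

```text
shift [0.07 0.2  0.8 ] roll 0.4 pos [559.8 100.1  78. ] yaw -14.6 F [-0.2  0.4 -0. ] t 3.02 w -0.5
```

View pics/s1.png

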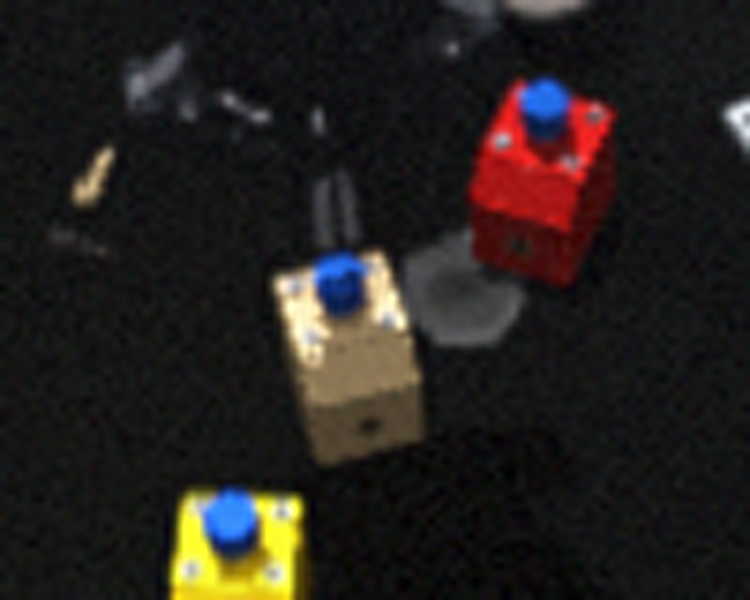

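The closed fingertips (337,210) sit right above the cap (340,283), and the bevel and small port face the robot. Pressing down now.

>>> {"op": "arm_command", "data": {
  "series": [0,0,0.2,0.3,0,0,0,0.2,0.6,0,0,0,0.2,0.9,0,0,0,0.2,1.2,0,0,0,0.2,1.2,0]
}}

```text
clock: 3.48
eef_pos: [558.1, 98.0, 64.4]
tool_rot: [3.141, 0.001, -0.255]
force: [0.7, -0.1, -0.3]
width: 0.1
gripper_force: 0.0
```

>>> {"op": "arm_command", "data": {
  "series": [0,0,0,0.1,0,0,0,0,0.2,0,0,0,0,0.3,0,0,0,0,0.4,0,0,0,0,0.4,0]
}}

```text
clock: 3.9
eef_pos: [558.6, 98.1, 61.0]
tool_rot: [3.141, 0.0, -0.255]
force: [-0.1, -0.1, 0.3]
width: 0.4
gripper_force: 0.0
```

Run:
```python
from h import *
go(560,98,70,-15)
im,d=viewer.get_image("side"); im2,_=viewer.get_image("top")
f=lambda i,a,b:cv2.resize(i[a:a+60,b:b+40],(400,600),interpolation=cv2.INTER_CUBIC)
save("s2",np.hstack([f(im,205,225),f(im2,170,228)]))
```

```text
shift [ 0.14 -0.03 -0.9 ] roll 0.4 pos [558.6  98.1  61. ] yaw -14.6 F [-0.1 -0.1  0.3] t 3.9 w 0.4
```

View pics/s2.png

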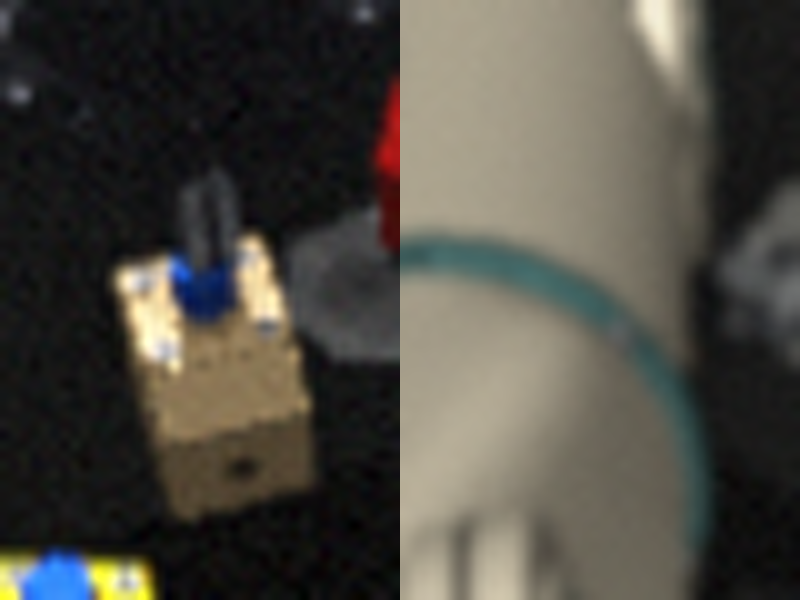

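The side crop shows the fingertips over the cap (205,265), but with no contact force yet. I'll continue down in small steps.

>>> {"op": "arm_command", "data": {
  "series": [0,0.1,0,0.1,0,0,0.1,0,0.1,0,0,0.1,0,0.2,0,0,0.1,0,0.2,0,0,0.1,0,0.3,0]
}}

```text
clock: 4.42
eef_pos: [559.8, 97.9, 58.3]
tool_rot: [-3.141, -0.0, -0.255]
force: [-0.7, 0.0, 0.6]
width: -0.0
gripper_force: 0.0
```

Run:
```python
from h import *
im,d=viewer.get_image("side"); P=cloud("side",d)
blue=lambda c:c[...,2]>c[...,0]+40
print(blobs(im,(234,222,262,262),blue))
for r in range(216,244): print(r,[f"{''.join('B' if blue(im[r:r+1,c:c+1].astype(int))[0,0] else '.')}{P[r,c,2]:.0f}/{P[r,c,0]:.0f}" for c in range(241,252,1)])
s=monitor.read_state();print(s["eef_pos"],s["qpos"])
K,dc,R,t=cam("side"); print(cv2.projectPoints(np.array([s["eef_pos"],[560.3,98.2,70.5],[560.3,98.2,64.5]]),cv2.Rodrigues(R)[0],t,K,dc)[0].reshape(-1,2))
```

```text
[(np.int32(22), (np.float64(244.59), np.float64(233.32)))]
216 ['.157/545', '.158/543', '.153/545', '.-2/663', '.130/561', '.143/549', '.151/542', '.154/538', '.151/540', '.151/538', '.147/540']
217 ['.152/546', '.153/544', '.151/544', '.118/568', '.130/558', '.142/547', '.147/542', '.147/541', '.145/541', '.146/539', '.130/549']
218 ['.148/547', '.149/545', '.149/543', '.116/567', '.129/556', '.138/547', '.140/545', '.133/548', '.134/546', '.134/545', '.128/548']
219 ['.146/546', '.139/550', '.138/549', '.119/561', '.126/555', '.135/547', '.135/546', '.134/545', '.132/545', '.131/545', '.123/550']
220 ['.134/552', '.134/550', '.135/548', '.117/561', '.119/557', '.129/548', '.132/545', '.129/546', '.128/545', '.127/545', '.119/549']
221 ['.132/550', '.132/549', '.130/549', '.131/547', '.117/556', '.125/549', '.125/547', '.127/545', '.124/546', '.123/545', '.1/633']
222 ['.127/551', '.127/550', '.128/548', '.130/545', '.119/551', '.118/551', '.123/546', '.125/543', '.122/544', '.113/549', '.-2/632']
223 ['.124/550', '.122/551', '.123/549', '.124/547', '.117/550', '.116/550', '.119/546
[... 2122 characters left out ...]
/554', '.49/553', '.51/550', '.50/550', '.50/548', '.52/545', '.48/546', '.50/544', '.46/545', '.47/543']
241 ['.49/553', '.916/-38', '.47/551', '.47/550', '.50/547', '.46/547', '.47/545', '.43/547', '.44/545', '.49/540', '.43/543']
242 ['.47/551', '.50/548', '.48/548', '.44/549', '.47/546', '.44/546', '.43/545', '.45/543', '.45/541', '.48/538', '.42/540']
243 ['.49/547', '.51/544', '.47/545', '.48/544', '.46/543', '.44/544', '.42/543', '.45/540', '.45/539', '.42/539', '.41/538']
[559.62045464  97.8151924   58.03275023] [-0.28488252  0.72344715  0.09740254  1.87641102 -0.12394672  0.54765341
 -1.93184363]
[[245.82971843 234.09669709]
 [245.27275056 231.12211785]
 [245.42054667 232.50650896]]
```

The depth reading puts the visible finger end above the cap, and the cap is still at about 70 mm. I'll keep descending and watch the force.

>>> {"op": "arm_command", "data": {
  "series": [0,0,0,0.1,0,0,0,0,0.2,0,0,0,0,0.3,0,0,0,0,0.4,0,0,0,0,0.4,0]
}}

```text
clock: 4.88
eef_pos: [559.5, 97.8, 54.0]
tool_rot: [3.141, 0.0, -0.255]
force: [0.0, -0.2, 0.1]
width: -0.0
gripper_force: 0.0
```

Run:
```python
from h import *
blue=lambda c:c[...,2]>c[...,0]+40
b=np.load("side0.npz"); 
im,d=viewer.get_image("side")
for I,D in((b["im"],b["d"]),(im,d)):
    P=cloud("side",D); print(blobs(I,(234,222,262,262),blue))
    for r in range(226,240): print(r,[f"{'B' if blue(I[r:r+1,c:c+1].astype(int))[0,0] else '.'}{P[r,c,2]:.0f}/{P[r,c,0]:.0f}" for c in range(240,251)])
```

```text
[(np.int32(45), (np.float64(244.78), np.float64(231.6)))]
226 ['.0/634', '.2/632', '.-0/632', '.-3/632', '.2/627', '.-1/627', '.-1/626', '.-2/625', '.0/622', '.1/620', '.-1/620']
227 ['.1/631', '.1/629', '.-2/630', '.-3/629', '.-2/627', '.-2/625', '.-0/622', '.-4/624', '.-4/622', '.-1/619', '.-2/618']
228 ['.2/627', '.-1/627', '.-0/625', '.0/624', 'B-2/623', 'B1/620', 'B1/618', '.2/616', '.-1/617', '.-2/616', '.-3/615']
229 ['.-3/627', '.-0/624', 'B2/621', 'B-2/622', 'B71/568', 'B68/569', 'B69/566', 'B-1/615', '.49/578', '.49/576', '.53/572']
230 ['.-1/623', '.1/619', 'B-1/619', 'B72/566', 'B72/564', 'B68/566', 'B69/564', 'B67/563', 'B50/574', '.49/574', '.51/570']
231 ['.50/583', '.52/580', 'B69/566', 'B916/-38', 'B68/564', 'B71/561', 'B70/560', 'B70/559', 'B68/559', '.49/570', '.48/570']
232 ['.51/579', '.50/578', 'B69/563', 'B70/561', 'B70/560', 'B72/557', 'B70/557', 'B71/555', '.70/554', '.48/568', '.48/567']
233 ['.47/579', '.49/576', 'B65/564', 'B67/560', 'B70/557', 'B70/556', 'B70/554', 'B70/553', '.67/554', '.51/563', '.49/563']
234 ['.48/575', '.50/573', '.916/-38', 'B70/556
[... 1854 characters left out ...]
53', 'B69/554', 'B68/552', 'B65/553', '.65/552', '.51/560', '.52/558']
235 ['.50/571', '.51/569', '.60/561', '.60/560', 'B64/556', 'B65/554', 'B66/551', '.63/552', '.59/553', '.49/559', '.49/557']
236 ['.46/570', '.50/567', '.51/565', '.60/557', 'B57/558', 'B60/554', '.62/551', '.61/551', '.52/555', '.51/555', '.51/553']
237 ['.49/566', '.50/564', '.50/562', '.54/558', '.51/559', '.50/558', '.49/557', '.54/552', '.48/555', '.49/553', '.48/552']
238 ['.47/564', '.51/560', '.49/560', '.49/559', '.50/556', '.50/555', '.50/554', '.50/552', '.49/552', '.49/550', '.50/548']
239 ['.50/559', '.54/555', '.52/555', '.45/559', '.50/553', '.51/551', '.51/550', '.50/549', '.51/547', '.50/546', '.48/547']
```

The fingertips really end well above the reported TCP height (about 80 mm against 54). x and y agree, so it's a z offset. I'll find the exact value by contact.

>>> {"op": "arm_command", "data": {
  "series": [0,0,0,0.1,0,0,0,0,0.2,0,0,0,0,0.3,0,0,0,0,0.4,0,0,0,0,0.5,0]
}}

```text
clock: 5.35
eef_pos: [559.6, 97.8, 49.1]
tool_rot: [3.142, 0.0, -0.255]
force: [0.8, 0.2, -0.1]
width: 0.3
gripper_force: 0.0
```

>>> {"op": "arm_command", "data": {
  "series": [0,0,0,0.1,0,0,0,0,0.2,0,0,0,0,0.3,0,0,0,0,0.3,0,0,0,0,0.3,0]
}}

```text
clock: 5.77
eef_pos: [559.7, 97.9, 46.3]
tool_rot: [-3.142, -0.0, -0.255]
force: [-0.5, -0.2, 2.5]
width: -0.2
gripper_force: 0.9
```

Contact at a reported z of about 46.5, which makes the offset +24 mm. Now pressing the cap through its click.

>>> {"op": "arm_command", "data": {
  "series": [0,0,0,0.1,0,0,0,0,0.2,0,0,0,0,0.3,0,0,0,0,0.3,0,0,0,0,0.3,0]
}}

```text
clock: 6.18
eef_pos: [559.6, 97.8, 42.9]
tool_rot: [3.141, 0.0, -0.255]
force: [-0.8, -0.2, -0.5]
width: -0.1
gripper_force: 0.0
```

>>> {"op": "arm_command", "data": {
  "series": [0,0,0,0.1,0,0,0,0,0.2,0,0,0,0,0.3,0,0,0,0,0.4,0,0,0,0,0.5,0]
}}

```text
clock: 6.6
eef_pos: [559.9, 97.9, 42.0]
tool_rot: [-3.141, -0.001, -0.256]
force: [-10.7, -0.2, 43.8]
width: 0.3
gripper_force: 21.9
```

>>> {"op": "arm_command", "data": {
  "series": [0,0,0,-0.5,0,0,0,0,-2,0,25,0,0,-5,0,50,0,0,-8,0,64,0,0,-8,0]
}}

```text
clock: 7.02
eef_pos: [563.5, 98.3, 123.2]
tool_rot: [-3.138, -0.008, -0.255]
force: [1.3, 0.3, -0.4]
width: 35.6
gripper_force: 0.0
```

>>> {"op": "arm_command", "data": {
  "series": [64,0,0,0,0,64,0,0,0,0,64,0,0,0,0,64,0,0,0,0,64,0,0,0,0]
}}

```text
clock: 7.43
eef_pos: [558.9, 97.7, 117.1]
tool_rot: [3.141, 0.002, -0.255]
force: [0.1, 0.0, 0.4]
width: 54.4
gripper_force: 0.0
```

Run:
```python
from h import *
blue=lambda c:c[...,2]>c[...,0]+40
b=np.load("side0.npz"); im,d=viewer.get_image("side"); np.savez("side1",im=im,d=d)
for I,D in((b["im"],b["d"]),(im,d)):
    P=cloud("side",D); B=blobs(I,(234,222,262,262),blue); print(B)
    c=np.array(max(B)[1]).round().astype(int); w=P[c[1]-1:c[1]+2,c[0]-1:c[0]+2].reshape(-1,3); print(np.median(w,0))
    c0=P[236:242,243:252].reshape(-1,3); print("z blocktop",np.median(c0,0))
go(556.5,99,100,-15)
save("s3",cv2.resize(im[195:275,200:300],(750,600),interpolation=cv2.INTER_CUBIC))
```

```text
[(np.int32(45), (np.float64(244.78), np.float64(231.6)))]
[557.03315522 100.00871002  70.1343435 ]
z blocktop [550.65193963 100.00014379  49.50620678]
[(np.int32(41), (np.float64(245.07), np.float64(233.37)))]
[559.14345728  99.90306503  64.29391348]
z blocktop [550.97414571 100.83191028  49.73378571]
shift [-0.29 -0.06  1.73] roll 0.4 pos [559.1  97.7 117.3] yaw -14.6 F [-0.7 -0.2  0.4] t 7.48 w 54.6
```

View pics/s3.png

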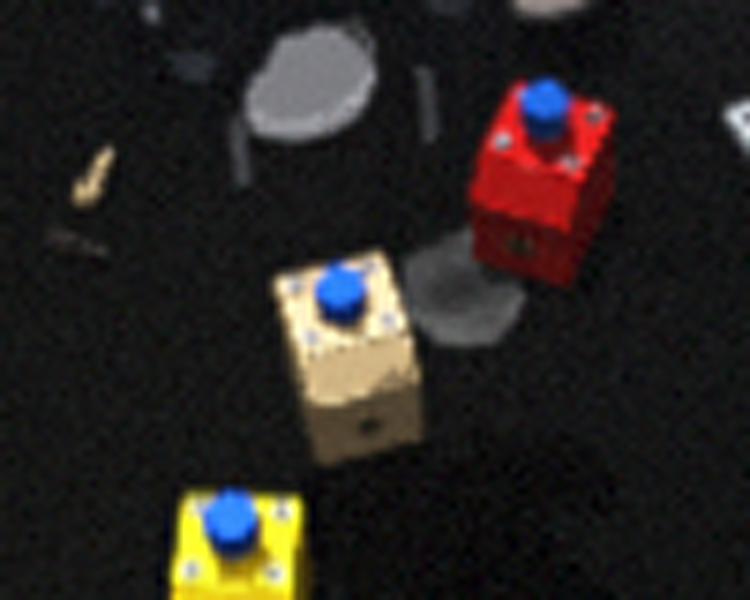

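The cap went from 70.1 to 64.3 mm, so it is home, and the block is unmoved. The open finger tips show at full-image (232,219.7) and (257.3,213.7). Next I'll work out their true height for the grasp.

Run:
```python
from h import *
for p in((232,219.7),(257.3,213.7)):
    for z in(125,135,145,155): print(p,z,onplane("side",[p],z)[0].round(0))
a=np.load("side1.npz"); P=cloud("side",a["d"])
for c in (231,232,233,256,257,258): print(c,[f"{P[r,c,2]:.0f}/{P[r,c,0]:.0f}/{P[r,c,1]:.0f}" for r in range(207,223)])
go(556.5,99,60,-15)
```

```text
(232, 219.7) 125 [571. 126. 125.]
(232, 219.7) 135 [564. 129. 135.]
(232, 219.7) 145 [556. 132. 145.]
(232, 219.7) 155 [548. 135. 155.]
(257.3, 213.7) 125 [554.  62. 125.]
(257.3, 213.7) 135 [547.  66. 135.]
(257.3, 213.7) 145 [539.  70. 145.]
(257.3, 213.7) 155 [532.  74. 155.]
231 ['192/555/131', '190/555/131', '184/556/131', '179/558/131', '177/556/132', '174/556/132', '167/559/131', '165/558/132', '162/557/133', '159/556/133', '157/556/134', '149/559/133', '-1/672/89', '-2/670/90', '-3/667/92', '1/661/95']
232 ['192/554/129', '188/555/129', '182/557/128', '180/555/129', '178/555/130', '172/556/130', '169/556/130', '166/555/131', '163/555/131', '158/557/131', '155/556/132', '150/557/131', '146/557/132', '-3/669/88', '-2/665/90', '-3/662/91']
233 ['1/709/63', '2/705/65', '0/702/66', '10/691/71', '8/690/72', '172/555/127', '167/556/127', '166/554/129', '161/555/128', '161/553/130', '154/555/129', '151/555/130', '149/554/130', '1/664/87', '-0/662/88', '1/658/90']
256 ['169/541/71', '167/541/72', '165/539/73', '160/540/73', '155/541/72', '154/539/73', '149/540/73', '2/647/19', '-3/648/19', '-2/644/21', '-2/640/23', '1/635/26', '2/631/28', '1/629/30', '1/625/32', '-5/626/31']
257 ['170/539/70', '165/540/69', '163/539/70', '159/540/70', '153/541/70', '151/540/70', '149/539/71', '-1/648/15', '1/643/18', '1/640/20', '-3/640/20', '-3/636/22', '-1/632/25', '-2/629/26', '-2/626/28', '-0/621/31']
258 ['165/542/65', '162/542/66', '156/543/65', '153/543/66', '148/544/65', '-2/654/8', '145/541/67', '-2/647/12', '1/642/15', '-3/641/16', '0/636/19', '-1/633/20', '-1/630/22', '-2/628/24', '-1/624/26', '-0/620/28']
shift [-0.29 -0.06  5.73] roll 0.4 pos [559.1  97.7 117.3] yaw -14.6 F [-0.7 -0.2  0.4] t 7.48 w 54.6
```

>>> {"op": "arm_command", "data": {
  "series": [64,-0.3,0,1,0.4,64,-0.3,0,3,0.4,64,-0.3,0,5,0.4,64,-0.3,0,7,0.4,64,-0.3,0,8,0.4]
}}

```text
clock: 7.9
eef_pos: [555.2, 98.3, 35.8]
tool_rot: [3.14, 0.003, -0.262]
force: [0.3, -0.3, -0.6]
width: 54.7
gripper_force: 0.0
```

>>> {"op": "arm_command", "data": {
  "series": [64,0,0,0,0,64,0,0,0,0,64,0,0,1,0,64,0,0,2,0,64,0,0,2.5,0]
}}

```text
clock: 8.32
eef_pos: [556.7, 98.6, 12.6]
tool_rot: [-3.142, 0.0, -0.262]
force: [-0.2, -0.3, 0.2]
width: 54.9
gripper_force: 0.0
```

Run:
```python
from h import *
im,d=viewer.get_image("side"); P=cloud("side",d)
go(556.5,99,-11,-15)
save("s4",cv2.resize(im[195:275,200:300],(750,600),interpolation=cv2.INTER_CUBIC))
```

```text
shift [ 0.04 -0.06  2.28] roll -0.0 pos [555.9  98.5  11.8] yaw -15.0 F [-0.2  0.6 -1.6] t 8.37 w 54.5
```

View pics/s4.png

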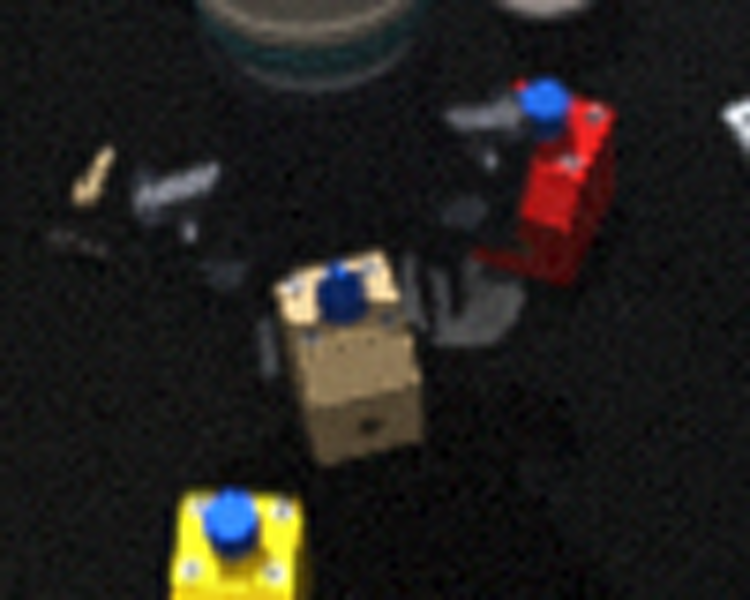

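Fingers straddle the beige block at (268,350) and (415,300), clear of it. I'll descend the last 22 mm and close.

>>> {"op": "arm_command", "data": {
  "series": [64,0,0,0.8,0,64,0,0,1.6,0,64,0,0,2.2,0,64,0,0,2.2,0,64,0,0,2.2,0]
}}

```text
clock: 8.78
eef_pos: [556.4, 98.5, -9.3]
tool_rot: [3.141, 0.001, -0.262]
force: [0.3, -0.6, -0.9]
width: 54.6
gripper_force: 0.0
```

>>> {"op": "arm_command", "data": {
  "series": [50,0,0,0,0,45,0,0,0,0,40,0,0,0,0,35,0,0,0,0,30,0,0,0,0]
}}

```text
clock: 9.2
eef_pos: [557.2, 98.7, -8.4]
tool_rot: [-3.141, -0.001, -0.262]
force: [0.5, 0.1, 1.1]
width: 39.3
gripper_force: 62.5
```

>>> {"op": "arm_command", "data": {
  "series": [20,0,0,0,0,20,0,0,0,0,20,0,0,0,0,20,0,0,-0.5,0,20,0,0,-1,0]
}}

```text
clock: 9.62
eef_pos: [555.9, 98.4, 1.0]
tool_rot: [3.141, 0.002, -0.262]
force: [-0.9, -0.3, -2.5]
width: 39.3
gripper_force: 62.4
```

Run:
```python
from h import *
go(556.5,99,60,-15)
```

```text
shift [ 0.04 -0.07 -5.9 ] roll -0.0 pos [555.9  98.4   1. ] yaw -15.0 F [-0.9 -0.3 -2.5] t 9.62 w 39.3
```

>>> {"op": "arm_command", "data": {
  "series": [20,0,0,-2,0,20,0,0,-4,0,20,0,0,-6,0,20,0,0,-8,0,20,0,0,-9,0]
}}

```text
clock: 10.03
eef_pos: [557.6, 98.7, 93.5]
tool_rot: [-3.14, -0.002, -0.262]
force: [0.3, 0.4, -1.7]
width: 39.3
gripper_force: 62.3
```

Run:
```python
from h import *
go(515,-145,90,-6)
```

```text
shift [ 2.2  24.64  0.35] roll -9.0 pos [557.6  98.7  93.5] yaw -15.0 F [ 0.3  0.4 -1.7] t 10.03 w 39.3
```

>>> {"op": "arm_command", "data": {
  "series": [20,0.2,2,0,-2,20,0.5,5,0,-4,20,0.8,8,0,-6,20,1.1,11,0,-8,20,1.4,14,0,-9]
}}

```text
clock: 10.45
eef_pos: [533.1, -41.5, 91.0]
tool_rot: [3.141, 0.001, -0.103]
force: [1.7, 0.3, -1.4]
width: 39.4
gripper_force: 62.3
```

Run:
```python
from h import *
go(515,-145,90,-6)
```

```text
shift [-0.74 10.48  0.1 ] roll 0.1 pos [533.1 -41.5  91. ] yaw -5.9 F [ 1.7  0.3 -1.4] t 10.45 w 39.4
```

>>> {"op": "arm_command", "data": {
  "series": [20,-0.2,3,0,0,20,-0.4,6,0,0,20,-0.6,8.5,0,0,20,-0.8,10.2,0,0,20,-0.8,10.2,0,0]
}}

```text
clock: 10.87
eef_pos: [513.3, -146.4, 91.0]
tool_rot: [3.138, 0.001, -0.112]
force: [-0.1, -0.0, -2.1]
width: 39.5
gripper_force: 62.3
```

>>> {"op": "arm_command", "data": {
  "series": [20,0,0,0,0,20,0,0,0,0,20,0,0,1,0,20,0,0,2,0,20,0,0,3,0]
}}

```text
clock: 11.28
eef_pos: [515.3, -139.6, 60.0]
tool_rot: [-3.141, 0.0, -0.103]
force: [-0.2, 0.2, -2.2]
width: 39.1
gripper_force: 62.3
```

>>> {"op": "arm_command", "data": {
  "series": [20,0,0,0,0,20,0,0,0,0,20,0,0,0,0,20,0,0,0,0,20,0,0,0,0]
}}

```text
clock: 11.7
eef_pos: [515.7, -140.9, 61.6]
tool_rot: [3.141, -0.001, -0.105]
force: [0.3, -1.4, -1.3]
width: 39.1
gripper_force: 62.3
```

Run:
```python
from h import *
go(515,-145,30,-6)
im,d=viewer.get_image("side"); np.savez("side2",im=im,d=d)
save("s5",cv2.resize(im[165:245,280:380],(750,600),interpolation=cv2.INTER_CUBIC))
```

```text
shift [-0.03  0.41  3.16] roll -0.0 pos [ 515.7 -140.9   61.6] yaw -6.0 F [ 0.3 -1.4 -1.3] t 11.7 w 39.1
```

View pics/s5.png

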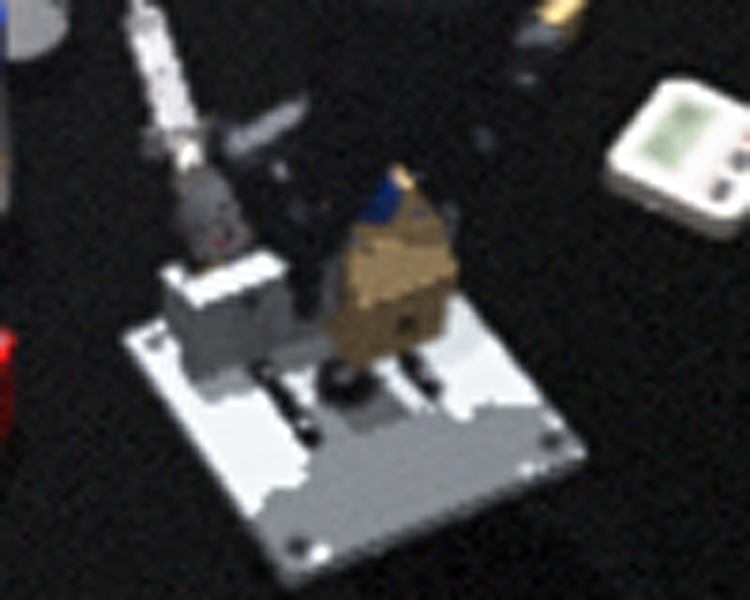

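Run:
```python
from h import *
e=onplane("side",[(326,213.7),(340,208.3)],70);print("block near edge",e,e.mean(0), np.linalg.norm(e[0]-e[1]))
g=onplane("side",[(322,223.7),(338.3,217.3)],17);print("guide near ends",g,g.mean(0),np.linalg.norm(g[0]-g[1]))
a=np.load("side2.npz")
beige=lambda c:(c[...,0]>c[...,2]+15)&(c[...,0]>60)
sub=a["im"][185:220,318:345].astype(int); m=beige(sub).astype(np.uint8); cc,_=cv2.findContours(m,0,1); k=max(cc,key=cv2.contourArea)[:,0]+[318,185]
p=cv2.approxPolyDP(cv2.convexHull(k.astype(np.int32)),1.2,True)[:,0];print(p.tolist())
b=np.load("top0.npz")["im"]; s=b[196:236,318:356].astype(int).sum(-1); print(s[8:24:1,4:32])
```

```text
block near edge [[ 495.61970335 -117.71799069   70.        ]
 [ 490.6590339  -162.19586349   70.        ]] [ 493.13936862 -139.95692709   70.        ] 44.753652475364056
guide near ends [[ 505.17018571 -116.38102344   17.        ]
 [ 499.16075903 -170.16785005   17.        ]] [ 502.16547237 -143.27443675   17.        ] 54.121492267278946
[[333, 187], [339, 196], [340, 202], [336, 210], [327, 213], [323, 208], [327, 195]]
[[346 334 311 297 286 273 261 261 271 285 310 345 357 352 346 354 363 375
  417 463 520 584 625 635 629 638 641 659]
 [430 425 410 394 370 345 338 348 354 344 330 306 266 220 187 174 153 162
  192 256 308 355 369 382 377 373 378 401]
 [466 464 466 439 383 337 344 393 432 434 427 410 381 336 304 278 247 235
  237 268 296 304 297 294 281 268 259 266]
 [471 473 476 440 374 339 347 402 460 464 464 465 459 437 423 410 394 381
  387 395 406 404 396 374 352 339 344 343]
 [549 552 537 487 443 448 439 463 493 480 478 476 473 475 469 463 460 460
  461 460 460 458 434 377 337 345 390 424]
 [697 697 689 600 493 478 504 579 601 567 545 518 496 474 455 451 460 466
  467 474 466 46
[... 497 characters left out ...]
746 751 742 596 344 367 612 731 745 707 519 285 179 262 325 294 210 264
  512 715 754 745 629 374 329 552 721 751]
 [746 751 742 599 349 405 657 742 745 691 489 261 166 253 308 276 188 245
  492 707 753 742 612 359 345 575 725 749]
 [746 752 739 599 363 447 688 748 750 716 560 333 182 185 221 193 169 298
  541 720 751 744 602 349 367 607 730 747]
 [748 751 734 602 436 512 701 749 752 742 681 479 296 209 180 188 262 436
  653 739 753 742 599 351 399 647 742 749]
 [746 746 717 602 516 584 709 748 749 749 726 647 507 415 374 387 472 617
  721 748 753 742 598 358 432 684 745 749]
 [747 745 698 558 488 578 709 746 748 748 746 730 697 658 623 632 685 722
  745 749 751 736 608 427 490 694 748 749]]
```

The block hangs upright over the plate with its bevel towards the robot. The guide ends are at crop (315,440) and (437,392). A lateral shift of about 3.3 mm to -y is needed. Lowering next.

>>> {"op": "arm_command", "data": {
  "series": [20,-0.1,0.1,0.5,0.3,20,-0.1,0.3,1.5,0.3,20,-0.1,0.3,2.5,0.3,20,-0.1,0.3,3.5,0.3,20,-0.1,0.3,4,0.3]
}}

```text
clock: 12.17
eef_pos: [512.9, -143.5, 19.2]
tool_rot: [-3.141, 0.003, -0.11]
force: [0.2, -0.4, -1.0]
width: 39.0
gripper_force: 62.3
```

>>> {"op": "arm_command", "data": {
  "series": [20,0,0,0,0,20,0,0,0,0,20,0,0,0,0,20,0,0,0,0,20,0,0,0,0]
}}

```text
clock: 12.58
eef_pos: [514.5, -143.8, 21.7]
tool_rot: [3.141, -0.001, -0.11]
force: [0.5, -0.3, -1.8]
width: 39.4
gripper_force: 62.3
```

Run:
```python
from h import *
go(514.7,-144.2,8,-6.3)
im,d=viewer.get_image("side"); np.savez("side3",im=im,d=d)
save("s6",cv2.resize(im[175:239,290:370],(750,600),interpolation=cv2.INTER_CUBIC))
```

```text
shift [0.03 0.04 1.37] roll -0.0 pos [ 514.5 -143.8   21.7] yaw -6.3 F [ 0.5 -0.3 -1.8] t 12.58 w 39.4
```

View pics/s6.png

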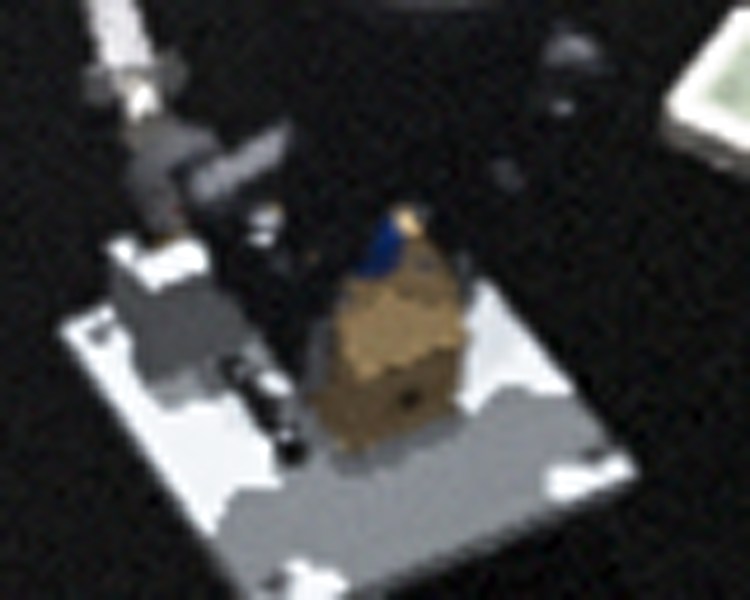

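Run:
```python
from h import *
e=onplane("side",[(326.8,223.2),(339.3,218.2)],30);print("block near edge",e,e.mean(0), np.linalg.norm(e[0]-e[1]))
```

```text
block near edge [[ 491.56575677 -121.85414226   30.        ]
 [ 487.23584189 -162.76996914   30.        ]] [ 489.40079933 -142.3120557    30.        ] 41.144295507395846
```

>>> {"op": "arm_command", "data": {
  "series": [20,0,0.05,0.3,0,20,0,0.05,0.6,0,20,0,0.05,0.9,0,20,0,0.05,1.0,0,20,0,0.05,1.0,0]
}}

```text
clock: 13.05
eef_pos: [513.6, -144.1, 10.7]
tool_rot: [-3.141, 0.001, -0.11]
force: [0.4, -0.5, -2.3]
width: 39.0
gripper_force: 62.3
```

>>> {"op": "arm_command", "data": {
  "series": [20,0,0,0.1,0,20,0,0,0.2,0,20,0,0,0.3,0,20,0,0,0.4,0,20,0,0,0.4,0]
}}

```text
clock: 13.47
eef_pos: [514.0, -144.2, 7.2]
tool_rot: [-3.142, -0.0, -0.11]
force: [-0.2, 0.1, 0.1]
width: 39.3
gripper_force: 62.3
```

Touching the base seal. Now I'll slide forward towards the fence.

>>> {"op": "arm_command", "data": {
  "series": [20,0.2,0,0,0,20,0.4,0,0,0,20,0.6,0,0,0,20,0.7,0,0.1,0,20,0.8,0,0.1,0]
}}

```text
clock: 13.88
eef_pos: [522.1, -145.1, 6.2]
tool_rot: [3.142, 0.0, -0.11]
force: [0.8, -0.1, 2.7]
width: 39.1
gripper_force: 62.4
```

>>> {"op": "arm_command", "data": {
  "series": [20,0.1,0,0.05,0,20,0.2,0,0.1,0,20,0.3,0,0.15,0,20,0.4,0,0.2,0,20,0.4,0,0.2,0]
}}

```text
clock: 14.3
eef_pos: [525.1, -145.4, 4.1]
tool_rot: [-3.141, 0.002, -0.11]
force: [-3.0, 0.6, 2.0]
width: 39.5
gripper_force: 62.7
```

>>> {"op": "arm_command", "data": {
  "series": [20,0.1,0,0.05,0,20,0.2,0,0.1,0,20,0.3,0,0.15,0,20,0.3,0,0.2,0,20,0.3,0,0.2,0]
}}

```text
clock: 14.72
eef_pos: [527.3, -145.7, 3.6]
tool_rot: [-3.141, 0.003, -0.11]
force: [-9.2, 1.5, 18.6]
width: 39.2
gripper_force: 65.0
```

>>> {"op": "arm_command", "data": {
  "series": [20,0.05,0,-0.03,0,20,0.1,0,-0.05,0,20,0.1,0,-0.05,0,20,0.1,0,-0.05,0,20,0.1,0,-0.05,0]
}}

```text
clock: 15.13
eef_pos: [527.3, -145.7, 3.6]
tool_rot: [-3.141, 0.004, -0.111]
force: [-9.6, 1.9, 16.6]
width: 39.4
gripper_force: 64.5
```

>>> {"op": "arm_command", "data": {
  "series": [20,0.05,0,-0.02,0,20,0.1,0,-0.02,0,20,0.15,0,-0.02,0,20,0.2,0,-0.02,0,20,0.2,0,-0.02,0]
}}

```text
clock: 15.55
eef_pos: [527.2, -145.7, 3.7]
tool_rot: [-3.141, 0.008, -0.11]
force: [-13.0, 1.9, 18.7]
width: 39.3
gripper_force: 64.7
```

>>> {"op": "arm_command", "data": {
  "series": [20,0.05,0,-0.02,0,20,0.05,0,-0.04,0,20,0.05,0,-0.05,0,20,0.05,0,-0.05,0,20,0.05,0,-0.05,0]
}}

```text
clock: 15.97
eef_pos: [527.2, -145.7, 3.7]
tool_rot: [-3.141, 0.009, -0.11]
force: [-13.6, 1.3, 15.4]
width: 39.9
gripper_force: 64.4
```

Run:
```python
from h import *
im,d=viewer.get_image("side"); t,dt=viewer.get_image("top"); np.savez("side4",im=im,d=d)
go(527,-145.7,3,-6.3); P=cloud("side",d)
print("torque",monitor.read_state()["torque"])
save("s7",cv2.resize(im[175:239,290:370],(750,600),interpolation=cv2.INTER_CUBIC))
beige=(im[...,0].astype(int)>im[...,2]+15)&(im[...,0]>60); beige[:185]=0;beige[230:]=0;beige[:,:320]=0;beige[:,348:]=0
for r in range(190,226):
    c=np.where(beige[r])[0]
    if len(c): print(r,c.min(),c.max(),[f"{P[r,k,0]:.0f}/{P[r,k,2]:.0f}" for k in (c.min()+2,(c.min()+c.max())//2)])
```

```text
shift [-0.02  0.    0.07] roll -0.0 pos [ 527.2 -145.7    3.7] yaw -6.3 F [-13.3   1.6  15.5] t 16.07 w 39.9
torque [0.34492906 2.17387547 0.21289848]
198 329 330 ['547/51', '518/100']
199 330 331 ['535/63', '540/60']
200 330 331 ['531/64', '535/63']
201 331 331 ['529/61', '532/61']
202 330 332 ['528/60', '529/61']
203 330 333 ['522/64', '526/61']
204 330 334 ['522/59', '522/59']
205 324 334 ['526/63', '523/60']
206 324 335 ['523/63', '520/61']
207 325 335 ['521/58', '515/62']
208 323 336 ['520/60', '515/58']
209 323 336 ['519/57', '513/58']
210 323 345 ['515/59', '505/53']
211 323 345 ['513/57', '504/50']
212 323 335 ['514/52', '507/52']
213 323 336 ['510/53', '506/50']
214 323 336 ['509/50', '506/45']
215 323 336 ['505/52', '505/42']
216 322 335 ['510/42', '502/44']
217 321 335 ['513/34', '504/36']
218 320 335 ['518/24', '505/32']
219 321 334 ['513/24', '503/30']
220 322 347 ['507/26', '501/12']
221 323 347 ['505/24', '496/12']
222 323 347 ['504/20', '496/8']
223 324 347 ['504/12', '491/11']
```

View pics/s7.png

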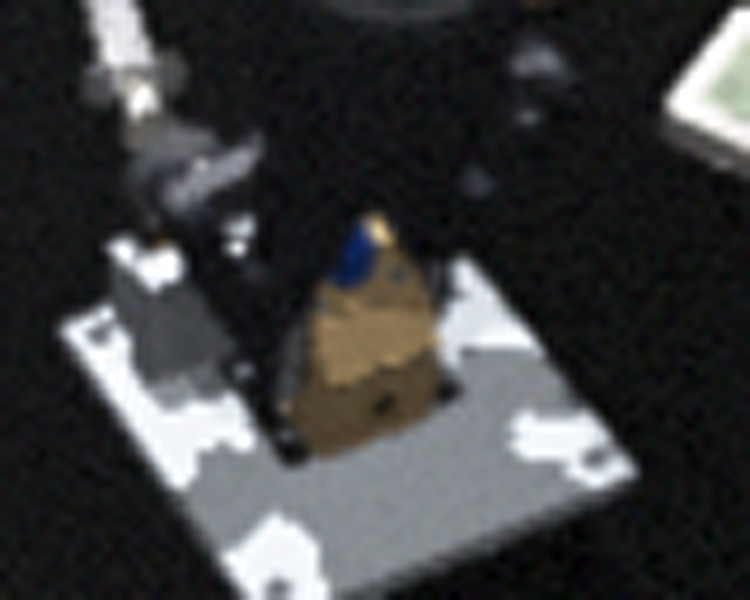

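The last view shows the block upright between the guides. Its near edge is at x≈503, which puts the centre at 527, and its top is at about 62 mm. The reported TCP no longer moves under a steady push of 13 N forward and 17 N down, so both faces are on hard contact. Handing in.

```bash
python3 -c "
from h import *
print(workorder.finish_job())"
```

```text
the job is handed in; nothing more can be done
None
```

I pressed the cap home on the worktop, then seated the beige block in the fixture and handed the job in with it still gripped and pressed against base and fence (about 13 N forward, 17 N down); the system gave no pass/fail result.

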